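# Shake up the blue colour on the bench shaker

## Robot

A 7-joint arm with a two-finger parallel gripper is mounted at the origin on the work surface. World frame = base frame: x ahead of the robot, y to its left, z up, the work surface at z = 0. Lengths are in m, angles in rad, forces in N, time in s.
With the tool pointing down it reaches from about 0.35 to 0.9 m from the base axis. Payload 8.1 kg.
Tool frame: the origin (TCP) lies at the very end of the fingers, on their centre line; the grasp point (between the pads) lies grip_point_offset behind it (grip_point_offset is the distance from the TCP to the grasp point, in m); z points along the fingers, y is the direction in which the jaws open and shut (so a half turn about z gives the same grasp; the last joint's range is limited). The gripper opens to 92 mm and grips with 3 to 60 N. Pads are 19 mm wide; open, the fingers measure 130 mm over their backs; the gripper's body (75 mm by 190 mm) begins 47 mm behind the grasp point.
Start: joints at [1.113, 0.434, 0.025, 1.573, -0.012, 1.134, -0.075], TCP at [0.217, -0.586, 0.227] pointing down, gripper open.
Joint ranges: [-2.62, 2.62], [-0.44, 2.09], [-1.27, 1.32], [0.08, 2.57], [-1.32, 4.46], [0.12, 2], [-2.74, 2.74]. Speed limits (rad/s): [2.22, 2.22, 3.01, 3.01, 3.14, 3.14, 3.14].

## Interface

Orientations are given as a rotation vector (axis times angle).
In Python, from cell import * gives the robot as it stands.
- The arm moves only by the tool drive_tool, never from a script. Its argument "increments" is a list of rows, each an object of numbers: "grip": the gripper's target within -1 to 1 (shut at 1, half-way at 0, fully open at -1); "tx", "ty", "tz": the shift along the world's x, y, z normalised to -1 to 1, where 1 is 400 mm; "turn": the turn about the world's z normalised to -1 to 1, where 1 is 60 degrees. In form: [{"grip": .., "tx": .., "ty": .., "tz": .., "turn": ..}, ...]. A call has 1 to 20 rows; each row is the pose to reach, as a shift and turn from the pose measured when the call began; what a row does not reach only later rows make up. A row lasts 1/10 s, in which the tool goes at most 50 mm and 8.59 degrees, less where a joint would pass 70% of its speed; a pose out of reach is approached as far as the arm can. A call with a number of a shift or a turn outside -1 to 1 is refused whole. A call with a gripper value outside its range is refused whole. The fingers move at their own pace and stop on an object; "newtons" is the grip in N (left out, the last holds). Time passes only in rows, so rows that repeat a pose let the fingers close. It gives the time, the measured TCP pose, the force and the opening at its end, in the units of the state.
- observe(): the state, without advancing time (a new reading comes with each control period).
- get_image(name): name is "scene" or "top"; returns the picture (400x640x3 uint8, red, green, blue); there is no depth.
- camera_info(name): a dict with "fx", "fy", "cx", "cy" (pixels), "eye" and "rotation" of the camera in the world. Camera axes: x right, y down, z forward; pixel columns grow to the right and rows downward; lengths in m; the calibration is good to about 2 mm. A picture is of the moment at which its call begins. camera_info takes no time and is no camera call.
- sign_off(): hands the job in, once; it reports no verdict.
The state is a dict: "clock": time; "joints": joint angles; "dq": joint speeds; "joint_efforts": joint torques, N m; "position": TCP position; "ee_rot": TCP orientation; "force": force on the tool from outside, world axes, zero at the start; "ft_torque": the same for the moment, N m; "width": opening from 0.0 (shut) to 1.0 (fully open).
Only numpy, scipy, OpenCV 4.12 (cv2) and the standard library are available. Lean on these libraries where they do the work, as an engineer would, in place of code of your own. Each camera call takes 0.05 s, during which the arm holds its last target. There are 200 camera calls.

## Task

Shake up the blue colour: push the shaker's mode selector down, turn it from off (grey mark) to touch (green mark) and let it spring back up. Then take the blue flask and press it upright down into the shaker's sprung ring cradle, firmly but without ramming it, so that the ring goes most of the way down, and keep holding it pressed down: finish while still holding it there. Leave the other flasks and the mug where they are.

Things in the scene. Friction and masses are not known exactly. Their poses are not given: they have to be found in the camera images.
- shaker: Bench vortex shaker, white housing 250 mm (x) by 150 mm (y), flat top 85 mm high, blue control plate; fixed. Origin under its centre at table height; x points from the selector end (facing the robot) to the cradle end. Selector axis at x = -68 mm, cradle axis at x = +62 mm, both y = 0. A steel collar (radius 42 mm) under the cradle rises to 96 mm.
- selector_grip (a point): Middle of the upright grip bar of the black mode selector, on its vertical axis, 31 mm above the shaker's top. Bar 44 mm long, 14 mm thick, 27 mm high (top 13 mm above this point), on a round skirt of radius 23 mm whose upper face is 13 mm below this point. The bar runs along this point's x axis; the white line on it points to +x, at the mark chosen.
- selector (a joint): Angle of the selector, rad, growing clockwise from above: 0 off (grey mark, 60 degrees left of the shaker's x axis), 1.05 touch (green, straight along the shaker's x), 2.09 continuous (red, 60 degrees right). Marks lie at radius 38 mm. A pin locks it in each position (about 0.2 rad of play) unless it is pushed down at least 4 mm. Turning takes about 0.03 N m.
- selector_push (a joint): How far the selector is pushed down, m: 0 up, 0.007 fully down; spring 5 N at the top to 9 N fully down. It springs up again only when it stands within about 0.2 rad of a position.
- cradle (a joint): How far the sprung ring cradle is pressed down, m: 0 up, 0.012 against its bottom stop. Spring 5 N at the top to 14 N at the bottom; a flask's weight alone does not press it down.
- cradle_rim (a point): Centre of the mouth of the ring cradle (black rubber cup, outer radius 35 mm, mouth radius 25 mm narrowing to 20 mm, 18 mm deep), at the level of its rim, 142 mm above the table when up. z up. A seated flask has its centre about 35 mm above this point and goes down with it.
- blue_flask_center (a point): Centre of the blue closed flask, half-way up (50 mm above its foot), z along its axis to the cap. 100 mm high, about 0.17 kg: round bulb 56 mm in diameter (widest 27 mm above the foot), flat foot 32 mm wide, neck 24 mm in diameter from 54 to 72 mm, black cap 28 mm in diameter from 72 to 100 mm above the foot. Stands on the table.
- yellow_flask_center (a point): Centre of the yellow flask, same shape and size; leave it alone.
- red_flask_center (a point): Centre of the red flask, same shape and size; leave it alone.
- clay_mug: Terracotta mug, 76 mm across, 85 mm high, handle on its +y side; origin under its foot; leave it alone.
Mind the look-alikes: they are no part of the job. Of the things like the part that bears blue_flask_center, leave any that is turquoise; of the rest the smaller one is meant.

How it is judged:
By the outcome, as a careful person would: the job done as asked, in the order asked, and still so for the second after the job is handed in, while the arm keeps its last pose, push and grip.
It also fails if it takes over 59 s, if anything falls off the work surface, if the arm or the gripper's body presses on something with over 40 N, if the wrist force passes 120 N, or if a joint passes its speed limit or range.

## Working session

There is one attempt and no reset: what is moved stays moved. The work goes in short steps, Python scripts to look and compute and a tool call to move; the robot and the scene stay as the last step left them, time stands still between calls to the robot, and variables do not carry over. Pictures are saved under pics/ and viewed, about 8 in all and at most 12, crops included, and the job is handed in when it is done.

Besides the shell and the picture viewer there is one more tool, called after "Emit:" by a JSON object that holds its "api" and its "payload". drive_tool: Moves the arm, as the interface text tells. Its arguments: {"type":"object","properties":{"increments":{"type":"array","items":{"type":"object","properties":{"grip":{"type":"number"},"tx":{"type":"number"},"ty":{"type":"number"},"tz":{"type":"number"},"turn":{"type":"number"}}}},"newtons":{"type":"number"}},"required":["increments"]}

```bash
ls; mkdir -p pics; python3 - <<'E'
from cell import *
import cv2
print(observe())
for n in("scene","top"):
    print(n,camera_info(n)); cv2.imwrite(f"pics/{n}0.png",get_image(n)[:,:,::-1])
try: print(grip_point_offset)
except Exception as e: print(e)
E
```

```text
pics
{'clock': 0.0, 'joints': array([ 1.11341842,  0.43524811,  0.0250169 ,  1.57411288, -0.01160962,
        1.1339932 , -0.07511665]), 'dq': array([-0.00167171, -0.00049097, -0.0002278 ,  0.00103731,  0.00077172,
        0.00097745, -0.00108234]), 'joint_efforts': array([-5.58683205e-04, -6.67858744e+01,  9.84957442e-01, -3.14467156e+01,
       -6.04566769e-02,  4.27412486e-02,  9.12459450e-05]), 'position': array([ 0.21685772, -0.58561803,  0.22592377]), 'ee_rot': array([-3.09079890e+00, -5.53889499e-01,  6.87630137e-04]), 'force': array([-0.36337098, -0.52441138, -0.69216082]), 'ft_torque': array([ 0.05879731, -0.00902876,  0.03813027]), 'width': 1.000410585786848}
scene {'fx': 466.9341421610856, 'fy': 466.9341421610856, 'cx': 319.5162063707926, 'cy': 202.4560058950241, 'eye': array([ 1.12030448, -0.60739712,  0.95605728]), 'rotation': array([-2.19841365, -0.91289668,  0.36023072])}
top {'fx': 469.83983324161306, 'fy': 469.83983324161306, 'cx': 314.74757041758807, 'cy': 203.5529549017559, 'eye': array([0.40722906, 0.01518108, 1.24820405]), 'rotation': array([-2.19600367,  2.17334763, -0.08455348])}
0.0188
```

View pics/scene0.png

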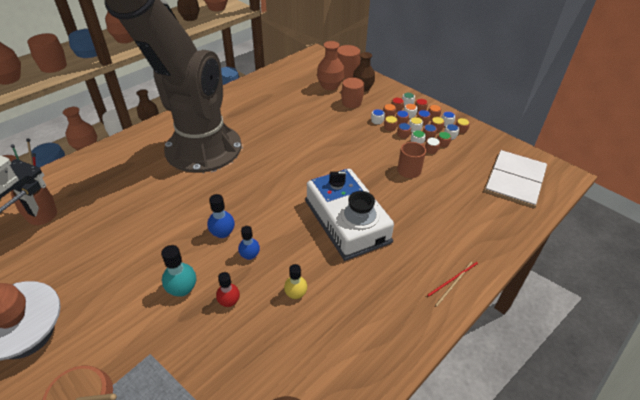

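View pics/top0.png

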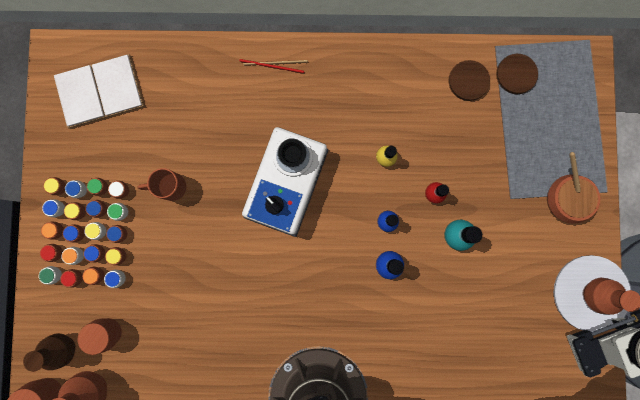

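The scene picture shows the shaker (350,212), the small blue flask (249,245), a bigger blue look-alike (220,220), turquoise (178,275), red (228,293) and yellow (295,285). In the top picture, the shaker is at (285,180), the small blue flask at (388,222) and the mug at (165,185). Next I'll enlarge these.

```bash
python3 - <<'E'
import cv2,numpy as np
t=cv2.imread("pics/top0.png");s=cv2.imread("pics/scene0.png")
def c(i,x,y,w,h,k):
    o=cv2.resize(i[y:y+h,x:x+w],None,fx=k,fy=k,interpolation=cv2.INTER_CUBIC)
    for v in range(0,w,10): cv2.line(o,(v*k,0),(v*k,4 if (x+v)%50 else 14),(0,255,255),1)
    for v in range(0,h,10): cv2.line(o,(0,v*k),(4 if (y+v)%50 else 14,v*k),(0,255,255),1)
    return o
cv2.imwrite("pics/c1.png",c(t,235,120,180,120,4)); cv2.imwrite("pics/c2.png",c(s,210,160,190,110,4))
E
```

```text
(no output)
```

View pics/c1.png

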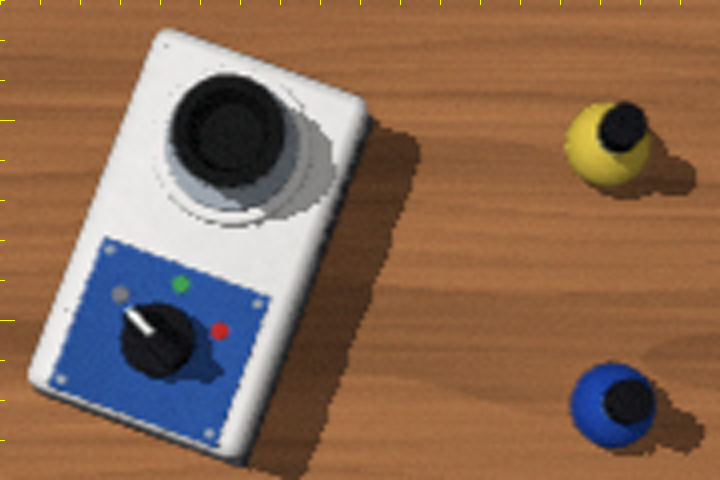

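View pics/c2.png

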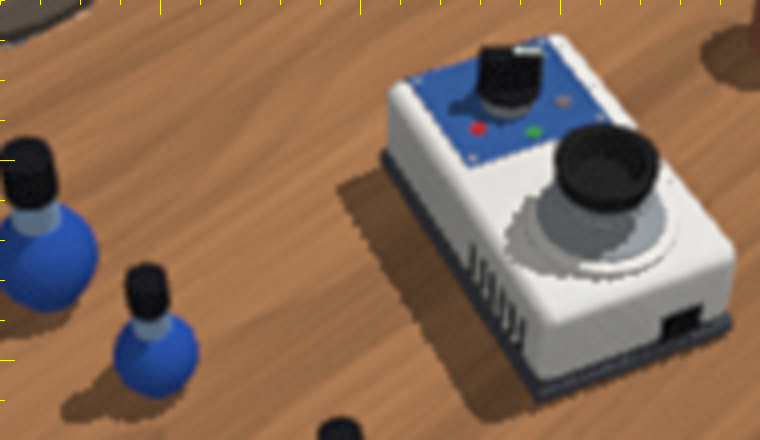

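The crops show the selector's white line pointing at the grey mark. I read these full-frame pixels:
- **Top:** rim (292.5,152.5), grey (265.2,193.5), green (280,191), red (290,202.8), blue bulb (388.2,221.2), cap (392.5,220.2).
- **Scene:** rim (361.5,200), green (343.5,193), bulb (249,248.5).

```bash
cat > h.py <<'E'
from cell import *
import numpy as np
from scipy.spatial.transform import Rotation as R
from scipy.optimize import least_squares
def proj(n,p):
    c=camera_info(n); q=R.from_rotvec(c["rotation"]).inv().apply(np.atleast_2d(p)-c["eye"])
    return np.c_[c["fx"]*q[:,0]/q[:,2]+c["cx"],c["fy"]*q[:,1]/q[:,2]+c["cy"]]
E
python3 - <<'E'
from h import *
c,s=.038*np.cos(np.pi/3),.038*np.sin(np.pi/3)
L=dict(rim=(.062,0,.142),grey=(-.068+c,s,.086),green=(-.03,0,.086),red=(-.068+c,-s,.086))
T=dict(rim=(292.5,152.5),grey=(265.25,193.5),green=(280,191),red=(290,202.75))
S=dict(rim=(361.5,200),grey=(350.75,185.25),green=(343.5,193),red=(329.5,192))
def W(v):
    M=R.from_euler('z',v[2])
    return M.apply([L[k] for k in L])+[v[0],v[1],0]
f=lambda v:np.r_[(proj("top",W(v))-[T[k] for k in L]).ravel(),(proj("scene",W(v))-[S[k] for k in L]).ravel()]
r=least_squares(f,[.5,.1,0]);print(r.x,np.degrees(r.x[2]),r.fun.round(1));v=r.x
M=R.from_euler('z',v[2])
for k in(-.068,.062):print(M.apply([k,0,0])+[v[0],v[1],0])
g=lambda v:np.r_[(proj("top",[[*v,.027],[*v,.1]])-[[388.25,221.25],[392.5,220.25]]).ravel(),(proj("scene",[[*v,.027],[*v,.1]])-[[249,248.5],[246.75,228]]).ravel()]
r=least_squares(g,[.4,-.2]);print(r.x,r.fun.round(1))
o=observe();print(R.from_rotvec(o["ee_rot"]).as_matrix().round(3))
E
```

```text
[ 0.55548624  0.08897546 -0.34878934] -19.984157328304207 [-0.4 -1.1 -0.4 -1.1 -0.  -1.1 -0.4 -1.1 -1.1 -1.  -0.9 -0.7 -1.1 -0.8
 -1.1 -0.7]
[0.49158072 0.11221516 0.        ]
[0.61375305 0.06778632 0.        ]
[ 0.45691133 -0.17736463] [-0.8 -1.  -0.3 -1.1 -0.9 -1.4 -1.3  0.1]
[[ 0.938  0.347 -0.001]
 [ 0.347 -0.938  0.001]
 [-0.    -0.001 -1.   ]]
```

Emit:
{"api": "drive_tool", "payload": {"increments": [{"grip": -1, "tx": 0.06, "ty": 0.11, "tz": 0.02, "turn": 0.1}, {"tx": 0.12, "ty": 0.22, "tz": 0.04, "turn": 0.2}, {"tx": 0.18, "ty": 0.33, "tz": 0.04, "turn": 0.3}, {"tx": 0.24, "ty": 0.44, "tz": 0.04, "turn": 0.33}, {"tx": 0.3, "ty": 0.55, "tz": 0.04, "turn": 0.33}, {"tx": 0.36, "ty": 0.66, "tz": 0.04, "turn": 0.33}, {"tx": 0.42, "ty": 0.77, "tz": 0.04, "turn": 0.33}, {"tx": 0.48, "ty": 0.88, "tz": 0.04, "turn": 0.33}, {"tx": 0.58, "ty": 0.99, "tz": 0.04, "turn": 0.33}, {"tx": 0.58, "ty": 0.99, "tz": 0.04, "turn": 0.33}]}}

```text
invalid input
```

Emit:
{"api": "drive_tool", "payload": {"increments": [{"grip": -1, "tx": 0.06, "ty": 0.11, "tz": 0.02, "turn": 0.1}, {"grip": -1, "tx": 0.12, "ty": 0.22, "tz": 0.04, "turn": 0.2}, {"grip": -1, "tx": 0.18, "ty": 0.33, "tz": 0.04, "turn": 0.3}, {"grip": -1, "tx": 0.24, "ty": 0.44, "tz": 0.04, "turn": 0.33}, {"grip": -1, "tx": 0.3, "ty": 0.55, "tz": 0.04, "turn": 0.33}, {"grip": -1, "tx": 0.36, "ty": 0.66, "tz": 0.04, "turn": 0.33}, {"grip": -1, "tx": 0.42, "ty": 0.77, "tz": 0.04, "turn": 0.33}, {"grip": -1, "tx": 0.48, "ty": 0.88, "tz": 0.04, "turn": 0.33}, {"grip": -1, "tx": 0.58, "ty": 0.99, "tz": 0.04, "turn": 0.33}, {"grip": -1, "tx": 0.58, "ty": 0.99, "tz": 0.04, "turn": 0.33}]}}

```text
clock: 1.1
position: [0.4519, -0.1842, 0.2422]
ee_rot: [-2.945, -1.088, -0.003]
force: [-0.1, -0.3, 0.6]
width: 1.002
```

Emit:
{"api": "drive_tool", "payload": {"increments": [{"grip": -1, "tx": 0.012, "ty": 0.11, "tz": 0, "turn": 0}, {"grip": -1, "tx": 0.025, "ty": 0.22, "tz": 0, "turn": 0}, {"grip": -1, "tx": 0.04, "ty": 0.33, "tz": 0, "turn": 0}, {"grip": -1, "tx": 0.055, "ty": 0.44, "tz": 0, "turn": -0.01}, {"grip": -1, "tx": 0.07, "ty": 0.55, "tz": 0, "turn": -0.01}, {"grip": -1, "tx": 0.085, "ty": 0.65, "tz": -0.05, "turn": -0.01}, {"grip": -1, "tx": 0.099, "ty": 0.741, "tz": -0.12, "turn": -0.01}, {"grip": -1, "tx": 0.099, "ty": 0.741, "tz": -0.2, "turn": -0.01}, {"grip": -1, "tx": 0.099, "ty": 0.741, "tz": -0.22, "turn": -0.01}, {"grip": -1, "tx": 0.099, "ty": 0.741, "tz": -0.22, "turn": -0.01}]}}

```text
clock: 2.1
position: [0.4906, 0.1108, 0.1531]
ee_rot: [-2.951, -1.071, 0.003]
force: [0.6, -0.2, 0.8]
width: 0.998
```

```bash
python3 - <<'E'
from h import *
import cv2
o=observe();print(o["position"],o["joints"].round(2))
a=get_image("scene")[:,:,::-1];b=get_image("top")[:,:,::-1]
k=lambda i,x,y:cv2.resize(i[y:y+100,x:x+130],None,fx=3,fy=3,interpolation=cv2.INTER_CUBIC)
cv2.imwrite("pics/d.png",np.hstack([k(a,275,120),k(b,215,130)]))
E
```

```text
[0.49064441 0.11082289 0.15314211] [ 0.03  0.36 -0.46  1.93  0.2   0.9  -1.4 ]
```

View pics/d.png

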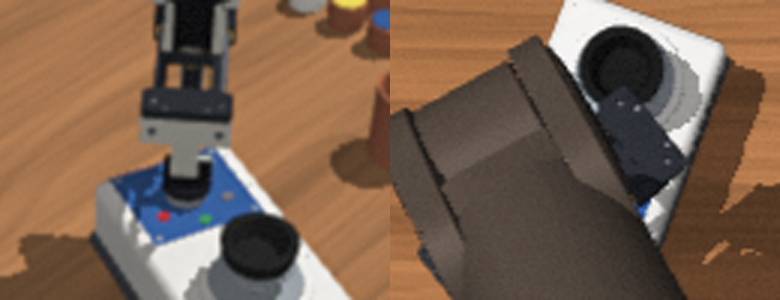

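The left crop shows the gripper centred over the knob, and the right one shows the body clear of the cradle. I'll lower it and grip.

Emit:
{"api": "drive_tool", "payload": {"increments": [{"grip": -1, "tx": 0.002, "ty": 0.003, "tz": -0.06, "turn": 0}, {"grip": -1, "tx": 0.002, "ty": 0.003, "tz": -0.1, "turn": 0}, {"grip": -1, "tx": 0.002, "ty": 0.003, "tz": -0.12, "turn": 0}, {"grip": 1, "tx": 0.002, "ty": 0.003, "tz": -0.12, "turn": 0}, {"grip": 1, "tx": 0.002, "ty": 0.003, "tz": -0.12, "turn": 0}, {"grip": 1, "tx": 0.002, "ty": 0.003, "tz": -0.12, "turn": 0}, {"grip": 1, "tx": 0.002, "ty": 0.003, "tz": -0.12, "turn": 0}, {"grip": 1, "tx": 0.002, "ty": 0.003, "tz": -0.12, "turn": 0}, {"grip": 1, "tx": 0.002, "ty": 0.003, "tz": -0.12, "turn": 0}, {"grip": 1, "tx": 0.002, "ty": 0.003, "tz": -0.12, "turn": 0}], "newtons": 25}}

```text
clock: 3.2
position: [0.493, 0.1124, 0.1073]
ee_rot: [-2.952, -1.07, -0.004]
force: [0.0, -0.5, -0.2]
width: 0.442
```

Emit:
{"api": "drive_tool", "payload": {"increments": [{"grip": 1, "tx": 0, "ty": 0, "tz": -0.005, "turn": 0}, {"grip": 1, "tx": 0, "ty": 0, "tz": -0.005, "turn": 0}, {"grip": 1, "tx": 0, "ty": 0, "tz": -0.005, "turn": 0}, {"grip": 1, "tx": 0, "ty": 0, "tz": -0.005, "turn": 0}, {"grip": 1, "tx": 0, "ty": 0, "tz": -0.005, "turn": 0}, {"grip": 1, "tx": 0, "ty": 0, "tz": -0.005, "turn": 0}]}}

```text
clock: 3.8
position: [0.492, 0.1143, 0.1051]
ee_rot: [-2.949, -1.072, -0.003]
force: [-3.2, 6.3, -0.5]
width: 0.154
```

Emit:
{"api": "drive_tool", "payload": {"increments": [{"grip": 1, "tx": -0.001, "ty": 0.001, "tz": -0.01, "turn": 0}, {"grip": 1, "tx": -0.001, "ty": 0.001, "tz": -0.02, "turn": 0}, {"grip": 1, "tx": -0.001, "ty": 0.001, "tz": -0.022, "turn": 0}, {"grip": 1, "tx": -0.001, "ty": 0.001, "tz": -0.022, "turn": 0}]}}

```text
clock: 4.2
position: [0.492, 0.1147, 0.0976]
ee_rot: [-2.95, -1.072, -0.005]
force: [-4.5, -1.9, 17.4]
width: 0.154
```

Emit:
{"api": "drive_tool", "payload": {"increments": [{"grip": 1, "tx": 0, "ty": 0, "tz": -0.003, "turn": -0.1}, {"grip": 1, "tx": 0, "ty": 0, "tz": -0.003, "turn": -0.2}, {"grip": 1, "tx": 0, "ty": 0, "tz": -0.003, "turn": -0.3}, {"grip": 1, "tx": 0, "ty": 0, "tz": -0.003, "turn": -0.4}, {"grip": 1, "tx": 0, "ty": 0, "tz": -0.003, "turn": -0.5}, {"grip": 1, "tx": 0, "ty": 0, "tz": -0.003, "turn": -0.6}, {"grip": 1, "tx": 0, "ty": 0, "tz": -0.003, "turn": -0.7}, {"grip": 1, "tx": 0, "ty": 0, "tz": -0.003, "turn": -0.8}, {"grip": 1, "tx": 0, "ty": 0, "tz": -0.003, "turn": -0.9}, {"grip": 1, "tx": 0, "ty": 0, "tz": -0.003, "turn": -1}, {"grip": 1, "tx": 0, "ty": 0, "tz": -0.003, "turn": -1}, {"grip": 1, "tx": 0, "ty": 0, "tz": -0.003, "turn": -1}]}}

```text
clock: 5.4
position: [0.4922, 0.1132, 0.0975]
ee_rot: [3.093, -0.549, 0.008]
force: [-5.0, -6.7, 19.9]
width: 0.152
```

Emit:
{"api": "drive_tool", "payload": {"increments": [{"grip": 1, "tx": 0, "ty": 0, "tz": 0.008, "turn": 0}, {"grip": 1, "tx": 0, "ty": 0, "tz": 0.016, "turn": 0}, {"grip": 1, "tx": 0, "ty": 0, "tz": 0.019, "turn": 0}, {"grip": 1, "tx": 0, "ty": 0, "tz": 0.019, "turn": 0}, {"grip": -1, "tx": 0, "ty": 0, "tz": 0.019, "turn": 0}, {"grip": -1, "tx": 0, "ty": 0, "tz": 0.019, "turn": 0}, {"grip": -1, "tx": 0, "ty": 0, "tz": 0.019, "turn": 0}, {"grip": -1, "tx": 0, "ty": 0, "tz": 0.03, "turn": 0}, {"grip": -1, "tx": 0, "ty": 0, "tz": 0.1, "turn": 0}, {"grip": -1, "tx": 0, "ty": 0, "tz": 0.2, "turn": 0}, {"grip": -1, "tx": 0, "ty": 0, "tz": 0.3, "turn": 0}, {"grip": -1, "tx": 0, "ty": 0, "tz": 0.36, "turn": 0}, {"grip": -1, "tx": 0, "ty": -0.12, "tz": 0.38, "turn": 0}, {"grip": -1, "tx": 0, "ty": -0.24, "tz": 0.38, "turn": 0}, {"grip": -1, "tx": 0, "ty": -0.36, "tz": 0.38, "turn": 0}, {"grip": -1, "tx": 0, "ty": -0.48, "tz": 0.38, "turn": 0}, {"grip": -1, "tx": -0.04, "ty": -0.6, "tz": 0.38, "turn": 0}, {"grip": -1, "tx": -0.09, "ty": -0.726, "tz": 0.38, "turn": 0}, {"grip": -1, "tx": -0.09, "ty": -0.726, "tz": 0.38, "turn": 0}]}}

```text
clock: 7.3
position: [0.4533, -0.1839, 0.25]
ee_rot: [3.087, -0.563, 0.008]
force: [0.4, 0.7, 1.0]
width: 1.001
```

```bash
python3 - <<'E'
from h import *
import cv2
o=observe();print(o["position"],o["joints"].round(2))
a=get_image("scene")[:,:,::-1];b=get_image("top")[:,:,::-1]
k=lambda i,x,y:cv2.resize(i[y:y+100,x:x+100],None,fx=4,fy=4,interpolation=cv2.INTER_CUBIC)
cv2.imwrite("pics/e.png",np.vstack([np.hstack([k(a,300,160),k(b,235,125)]),np.hstack([k(a,210,190),k(b,340,165)])])[:800])
cv2.imwrite("pics/e.png",cv2.resize(cv2.imread("pics/e.png"),(600,600)))
E
```

```text
[ 0.45331795 -0.18387941  0.24997517] [ 0.26  0.19  0.02  1.87 -0.    1.08 -1.65]
```

View pics/e.png

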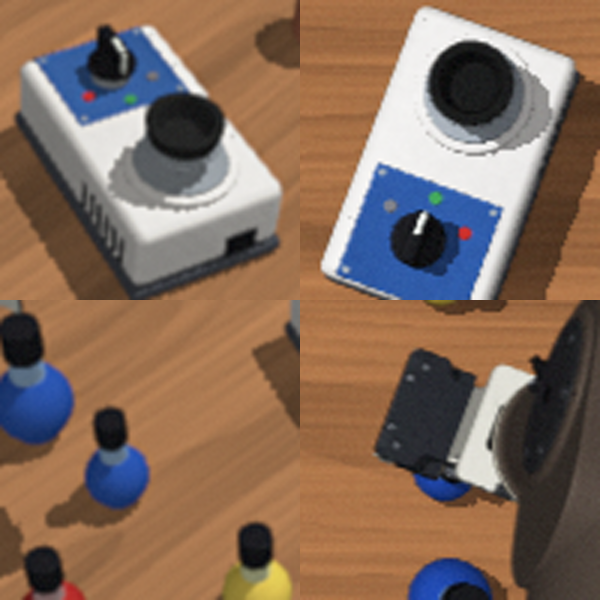

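The pictures show the selector's white line on the green mark, with the selector back up. The flasks are undisturbed. Now I'll grasp the small blue flask by its cap, with the jaws along world y to stay clear of the big flask.

Emit:
{"api": "drive_tool", "payload": {"increments": [{"grip": -1, "tx": 0.009, "ty": 0.02, "tz": 0, "turn": 0.12}, {"grip": -1, "tx": 0.009, "ty": 0.02, "tz": -0.02, "turn": 0.24}, {"grip": -1, "tx": 0.009, "ty": 0.02, "tz": -0.08, "turn": 0.333}, {"grip": -1, "tx": 0.009, "ty": 0.02, "tz": -0.16, "turn": 0.333}, {"grip": -1, "tx": 0.009, "ty": 0.02, "tz": -0.25, "turn": 0.333}, {"grip": -1, "tx": 0.009, "ty": 0.02, "tz": -0.33, "turn": 0.333}, {"grip": -1, "tx": 0.009, "ty": 0.02, "tz": -0.4, "turn": 0.333}, {"grip": -1, "tx": 0.009, "ty": 0.02, "tz": -0.44, "turn": 0.333}, {"grip": -1, "tx": 0.009, "ty": 0.02, "tz": -0.46, "turn": 0.333}, {"grip": -1, "tx": 0.009, "ty": 0.02, "tz": -0.46, "turn": 0.333}, {"grip": 0.2, "tx": 0.009, "ty": 0.02, "tz": -0.46, "turn": 0.333}, {"grip": 0.2, "tx": 0.009, "ty": 0.02, "tz": -0.46, "turn": 0.333}, {"grip": 0.2, "tx": 0.009, "ty": 0.02, "tz": -0.46, "turn": 0.333}, {"grip": 0.2, "tx": 0.009, "ty": 0.02, "tz": -0.46, "turn": 0.333}, {"grip": 0.2, "tx": 0.009, "ty": 0.02, "tz": -0.46, "turn": 0.333}, {"grip": 0.2, "tx": 0.009, "ty": 0.02, "tz": -0.46, "turn": 0.333}, {"grip": 0.2, "tx": 0.009, "ty": 0.02, "tz": -0.46, "turn": 0.333}, {"grip": 0.2, "tx": 0.009, "ty": 0.02, "tz": -0.46, "turn": 0.333}], "newtons": 40}}

```text
clock: 9.2
position: [0.4592, -0.1708, 0.066]
ee_rot: [-3.141, 0.01, -0.009]
force: [0.3, -0.8, 0.3]
width: 0.409
```

```bash
python3 - <<'E'
from h import *
import cv2
o=observe();print(o["position"])
a=get_image("scene")[:,:,::-1]
cv2.imwrite("pics/f.png",cv2.resize(a[180:300,190:310],None,fx=5,fy=5,interpolation=cv2.INTER_CUBIC))
E
```

```text
[ 0.45922648 -0.1708391   0.06595948]
```

View pics/f.png

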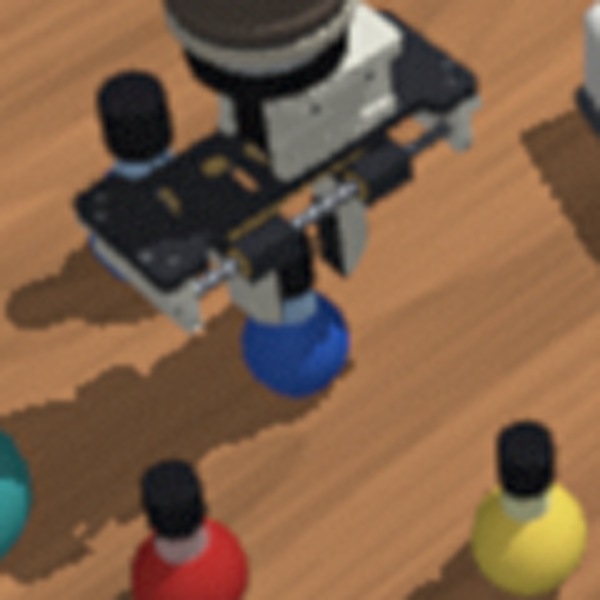

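The picture shows the fingers straddling the cap, with the -y finger nearly touching it. The measured y is about 5 mm off the command, so I'll correct that and then close.

Emit:
{"api": "drive_tool", "payload": {"increments": [{"grip": 0.2, "tx": -0.005, "ty": -0.013, "tz": 0, "turn": 0}, {"grip": 0.2, "tx": -0.005, "ty": -0.013, "tz": 0, "turn": 0}, {"grip": 0.2, "tx": -0.005, "ty": -0.013, "tz": 0, "turn": 0}, {"grip": 0.2, "tx": -0.005, "ty": -0.013, "tz": 0, "turn": 0}]}}

```text
clock: 9.65
position: [0.4572, -0.176, 0.0659]
ee_rot: [-3.141, 0.011, -0.009]
force: [-0.3, 0.5, -0.1]
width: 0.4
```

Emit:
{"api": "drive_tool", "payload": {"increments": [{"grip": 1, "tx": 0, "ty": 0, "tz": 0, "turn": 0}, {"grip": 1, "tx": 0, "ty": 0, "tz": 0, "turn": 0}, {"grip": 1, "tx": 0, "ty": 0, "tz": 0, "turn": 0}, {"grip": 1, "tx": 0, "ty": 0, "tz": 0, "turn": 0}, {"grip": 1, "tx": 0, "ty": 0, "tz": 0, "turn": 0}, {"grip": 1, "tx": 0, "ty": 0, "tz": 0.01, "turn": 0}, {"grip": 1, "tx": 0, "ty": 0, "tz": 0.03, "turn": 0}, {"grip": 1, "tx": 0, "ty": 0, "tz": 0.06, "turn": 0}, {"grip": 1, "tx": 0, "ty": 0, "tz": 0.06, "turn": 0}]}}

```text
clock: 10.55
position: [0.4584, -0.1764, 0.0919]
ee_rot: [3.141, -0.011, 0.014]
force: [0.4, 0.4, -1.7]
width: 0.296
```

Emit:
{"api": "drive_tool", "payload": {"increments": [{"grip": 1, "tx": 0, "ty": 0, "tz": 0.1, "turn": 0}, {"grip": 1, "tx": 0, "ty": 0, "tz": 0.2, "turn": 0}, {"grip": 1, "tx": 0, "ty": 0, "tz": 0.3, "turn": 0}, {"grip": 1, "tx": 0, "ty": 0, "tz": 0.4, "turn": 0}, {"grip": 1, "tx": 0.03, "ty": 0.05, "tz": 0.45, "turn": 0}, {"grip": 1, "tx": 0.09, "ty": 0.14, "tz": 0.45, "turn": 0}, {"grip": 1, "tx": 0.15, "ty": 0.23, "tz": 0.45, "turn": 0}, {"grip": 1, "tx": 0.21, "ty": 0.32, "tz": 0.45, "turn": 0}, {"grip": 1, "tx": 0.27, "ty": 0.42, "tz": 0.45, "turn": 0}, {"grip": 1, "tx": 0.33, "ty": 0.52, "tz": 0.45, "turn": 0}, {"grip": 1, "tx": 0.375, "ty": 0.58, "tz": 0.45, "turn": 0}, {"grip": 1, "tx": 0.392, "ty": 0.613, "tz": 0.45, "turn": 0}, {"grip": 1, "tx": 0.392, "ty": 0.613, "tz": 0.45, "turn": 0}, {"grip": 1, "tx": 0.392, "ty": 0.613, "tz": 0.45, "turn": 0}, {"grip": 1, "tx": 0.392, "ty": 0.613, "tz": 0.45, "turn": 0}]}}

```text
clock: 12.05
position: [0.6147, 0.0666, 0.272]
ee_rot: [3.14, -0.015, 0.013]
force: [-0.3, 0.1, -1.3]
width: 0.297
```

```bash
python3 - <<'E'
from h import *
import cv2
o=observe();print(o["position"],o["joints"].round(2),R.from_rotvec(o["ee_rot"]).as_matrix()[:,2].round(3))
a=get_image("scene")[:,:,::-1];b=get_image("top")[:,:,::-1]
k=lambda i,x,y:cv2.resize(i[y:y+120,x:x+100],None,fx=4,fy=4,interpolation=cv2.INTER_CUBIC)
cv2.imwrite("pics/g.png",np.hstack([k(a,310,130),k(b,240,105)]))
E
```

```text
[0.61468467 0.06657752 0.27201878] [-0.09  0.4  -0.15  1.52  0.06  1.22 -1.83] [ 0.008 -0.002 -1.   ]
```

View pics/g.png

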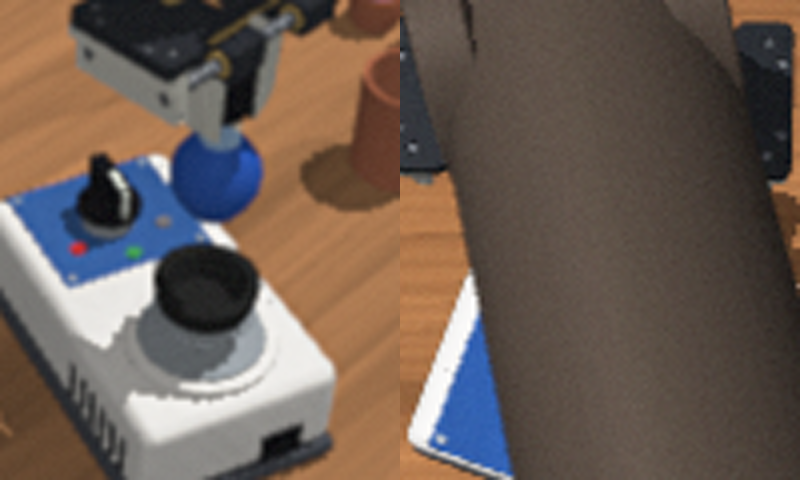

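The crop shows the flask upright above the cradle. The bulb is at about (363.6,172.9) and the rim centre at about (361.4,200.4) in the scene picture. I'll compare these with the projection.

```bash
python3 - <<'E'
from h import *
p=proj("scene",[[.6147,.0666,.233],[.6138,.0678,.142]]);print(p, p-[[363.6,172.9],[361.4,200.4]])
for d in ([.005,0,0],[0,.005,0]): print(proj("scene",np.array([.6147,.0666,.233])+d)-p[0])
E
```

```text
[[363.3105585  171.92159986]
 [360.37305707 199.05202696]] [[-0.2894415  -0.97840014]
 [-1.02694293 -1.34797304]]
[[1.60493006 0.99890155]]
[[ 1.38404724 -0.9679125 ]]
```

Emit:
{"api": "drive_tool", "payload": {"increments": [{"grip": 1, "tx": 0.003, "ty": 0.006, "tz": -0.03, "turn": 0}, {"grip": 1, "tx": 0.003, "ty": 0.006, "tz": -0.07, "turn": 0}, {"grip": 1, "tx": 0.003, "ty": 0.006, "tz": -0.11, "turn": 0}, {"grip": 1, "tx": 0.003, "ty": 0.006, "tz": -0.14, "turn": 0}, {"grip": 1, "tx": 0.003, "ty": 0.006, "tz": -0.16, "turn": 0}, {"grip": 1, "tx": 0.003, "ty": 0.006, "tz": -0.17, "turn": 0}, {"grip": 1, "tx": 0.003, "ty": 0.006, "tz": -0.18, "turn": 0}, {"grip": 1, "tx": 0.003, "ty": 0.006, "tz": -0.188, "turn": 0}, {"grip": 1, "tx": 0.003, "ty": 0.006, "tz": -0.193, "turn": 0}, {"grip": 1, "tx": 0.003, "ty": 0.006, "tz": -0.195, "turn": 0}, {"grip": 1, "tx": 0.003, "ty": 0.006, "tz": -0.195, "turn": 0}], "newtons": 45}}

```text
clock: 13.25
position: [0.6162, 0.0697, 0.1947]
ee_rot: [3.141, -0.014, 0.015]
force: [-2.6, 1.4, 3.4]
width: 0.295
```

Emit:
{"api": "drive_tool", "payload": {"increments": [{"grip": 1, "tx": -0.003, "ty": 0.001, "tz": -0.004, "turn": 0}, {"grip": 1, "tx": -0.003, "ty": 0.001, "tz": -0.008, "turn": 0}, {"grip": 1, "tx": -0.003, "ty": 0.001, "tz": -0.012, "turn": 0}, {"grip": 1, "tx": -0.003, "ty": 0.001, "tz": -0.016, "turn": 0}, {"grip": 1, "tx": -0.003, "ty": 0.001, "tz": -0.02, "turn": 0}, {"grip": 1, "tx": -0.003, "ty": 0.001, "tz": -0.023, "turn": 0}, {"grip": 1, "tx": -0.003, "ty": 0.001, "tz": -0.023, "turn": 0}, {"grip": 1, "tx": -0.003, "ty": 0.001, "tz": -0.023, "turn": 0}]}}

```text
clock: 14.05
position: [0.6148, 0.0704, 0.1858]
ee_rot: [3.141, -0.014, 0.015]
force: [-4.3, 1.3, 6.8]
width: 0.295
```

```bash
python3 - <<'E'
from h import *
import cv2
a=get_image("scene")[:,:,::-1];o=observe();print(o["position"],o["force"],o["ee_rot"],o["width"])
cv2.imwrite("pics/h.png",cv2.resize(a[130:250,300:400],None,fx=5,fy=5,interpolation=cv2.INTER_CUBIC))
E
```

```text
[0.61486413 0.07044961 0.18581378] [-3.95822851  0.49881895  6.96613255] [ 3.14096607 -0.01354642  0.01497623] 0.2944114738887294
```

View pics/h.png

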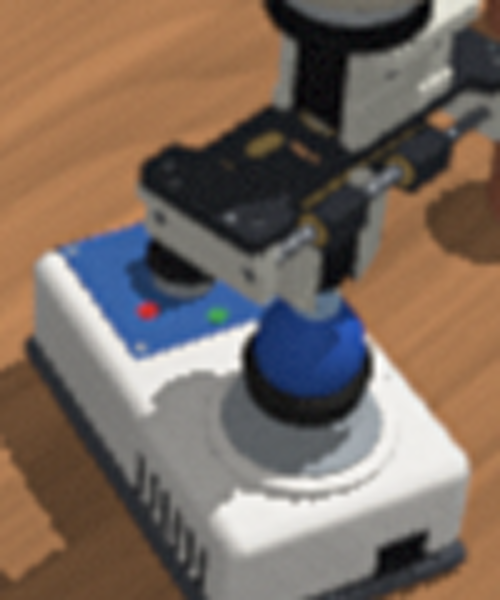

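The flask is seated, and a reading of about 7 N suggests the ring is about 5 mm down. I'll press further.

Emit:
{"api": "drive_tool", "payload": {"increments": [{"grip": 1, "tx": -0.003, "ty": 0, "tz": -0.004, "turn": 0}, {"grip": 1, "tx": -0.003, "ty": 0, "tz": -0.008, "turn": 0}, {"grip": 1, "tx": -0.003, "ty": 0, "tz": -0.012, "turn": 0}, {"grip": 1, "tx": -0.003, "ty": 0, "tz": -0.013, "turn": 0}, {"grip": 1, "tx": -0.003, "ty": 0, "tz": -0.013, "turn": 0}]}}

```text
clock: 14.6
position: [0.6143, 0.0706, 0.1815]
ee_rot: [3.141, -0.014, 0.018]
force: [-2.7, -0.8, 9.6]
width: 0.296
```

Emit:
{"api": "drive_tool", "payload": {"increments": [{"grip": 1, "tx": -0.002, "ty": 0, "tz": -0.004, "turn": 0}, {"grip": 1, "tx": -0.002, "ty": 0, "tz": -0.006, "turn": 0}, {"grip": 1, "tx": -0.002, "ty": 0, "tz": -0.006, "turn": 0}, {"grip": 1, "tx": -0.002, "ty": 0, "tz": -0.006, "turn": 0}, {"grip": 1, "tx": -0.002, "ty": 0, "tz": -0.006, "turn": 0}]}}

```text
clock: 15.1
position: [0.6144, 0.0706, 0.1804]
ee_rot: [3.141, -0.014, 0.021]
force: [-3.9, -0.0, 12.6]
width: 0.299
```

```bash
python3 - <<'E'
from h import *
import cv2
a=get_image("scene")[:,:,::-1];b=get_image("top")[:,:,::-1];o=observe();print(o["clock"],o["position"],o["force"],o["width"])
x=cv2.resize(a[130:310,150:430],None,fx=2.5,fy=2.5,interpolation=cv2.INTER_CUBIC)
cv2.imwrite("pics/i.png",x)
E
```

```text
15.2 [0.61436469 0.07060556 0.18037828] [-3.74238637 -0.76765313 11.79710679] 0.2944954615457422
```

View pics/i.png

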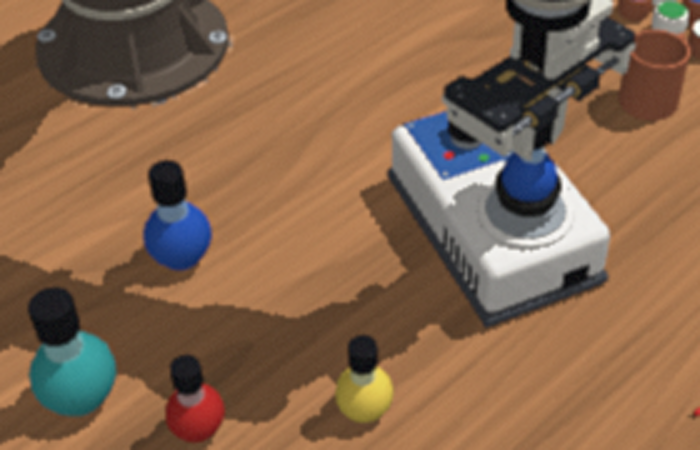

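```bash
python3 -c "
from cell import *
print(sign_off())"
```

```text
the job is handed in; nothing more can be done
None
```

I turned the selector from off to touch and let it spring back up. I then pressed the small blue flask upright into the cradle and handed the job in at 15.2 s, still holding it down.

- **Selector:** I pushed it down about 7 mm and turned it 60° clockwise. The picture afterwards showed the white line on the green mark and the selector up again.
- **Flask:** it is held by its cap at the 45 N grip setting. The tool reads 12–12.6 N upward, which puts the ring about 10–12 mm down out of 12. That depth is worked out from the force, and the ring may be just touching its bottom stop.
- **Other objects:** the last picture shows the red, yellow, turquoise and larger blue flasks and the mug standing where they were.
- **Disagreements:** before the grasp, the tool's measured y was about 5 mm off the command; I corrected that before closing the jaws. At first contact I took the flask as seated from its height, but the press force then showed about 5 mm of ring travel after 9 mm of motion. I pressed further by force instead. A sideways force of about 4 N remained at the end.

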